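# Find the loaded battery holder and push it home in the charger bay

## Task

Of the three look-alike battery holders on the bench one is full of cells and the other two are empty: nudge or heft them to find the heavy one, then slide it, lying flat, into the hooded bay of the charger and push it fully home until you feel it against the stop. Leave the two empty holders lying flat about where they were (within 10 cm), and do not disturb the jar, the tin, the circuit board, the probe or the screwdriver.

Things in the scene. Friction and masses are not known exactly. Their poses are not given: they have to be found in the camera images.
- holder_a: sealed black plastic battery holder, a flat slab 120 (x) x 64 (y) x 30 high, lying flat, ribbed on top, both ends alike; origin: centre of its underside, x along its length. The three look the same; one (not told which) is full of cells and weighs 0.7 to 0.9 kg, the other two are empty, 0.16 kg
- holder_b: sealed black plastic battery holder, a flat slab 120 (x) x 64 (y) x 30 high, lying flat, ribbed on top, both ends alike; origin: centre of its underside, x along its length. The three look the same; one (not told which) is full of cells and weighs 0.7 to 0.9 kg, the other two are empty, 0.16 kg
- holder_c: sealed black plastic battery holder, a flat slab 120 (x) x 64 (y) x 30 high, lying flat, ribbed on top, both ends alike; origin: centre of its underside, x along its length. The three look the same; one (not told which) is full of cells and weighs 0.7 to 0.9 kg, the other two are empty, 0.16 kg
- bay: fixed grey bay with a flat aluminium hood; slot 67 wide, 36 high, 100 deep from mouth to stop, floored by the bench; outside 41 high, 83 wide, reaching 108 behind the mouth; two wings 36 high flare at 30 degrees to 24 in front of the mouth, 104 over their tips. Origin: on the bench, middle of the mouth; x points into the slot. A holder fully home has its centre at x = +40 and sticks out 20
- bay_stop (a point): middle of the stop at the inner end of the slot, 100 inside the mouth, 15 above the bench; hidden under the hood
- table: the plank bench top, z = 0
- jar: glass jar of screws, 62 across, 80 high; origin: centre of its underside
- tin: flip-top metal tin, 62 x 92 x 28 high; origin: centre of its underside
- board: green circuit board, 70 x 105, 20 high with its parts; origin: centre of its underside
- probe: stainless steel probe lying flat, 180 long (x), 10 high; origin: under its middle
- driver: wooden-handled screwdriver lying flat, about 200 long (x); origin: on the bench under it

How it is judged:
At the end, for the whole second after the job is handed in: The loaded holder (it bears on the bench with more than 3.5 N) lies flat and at rest in the bay, its nose within 4 mm of the stop, within 6 mm of the slot's middle line and 0.08 rad of its direction; the other two lie flat and at rest on the bench, each within 100 mm of where it started (((x of holder_a in the frame of bay above 0.036 m and y of holder_a in the frame of bay between -0.006 and 0.006 m and angle between the x axis of holder_a and the x axis of bay, either way round below 0.08 rad and angle between holder_a's own z axis and vertical below 0.08 rad and height (world z) of each of holder_a, holder_b, holder_c below 0.006 m and contact force between holder_a and table above 3.5 N and linear speed of each of holder_a, holder_b, holder_c below 0.01 m/s and distance of each of holder_b, holder_c from where it was at the start of the episode below 0.1 m and angle between each of holder_b, holder_c's own z axis and vertical below 0.1 rad) or (x of holder_b in the frame of bay above 0.036 m and y of holder_b in the frame of bay between -0.006 and 0.006 m and angle between the x axis of holder_b and the x axis of bay, either way round below 0.08 rad and angle between holder_b's own z axis and vertical below 0.08 rad and height (world z) of each of holder_b, holder_a, holder_c below 0.006 m and contact force between holder_b and table above 3.5 N and linear speed of each of holder_b, holder_a, holder_c below 0.01 m/s and distance of each of holder_a, holder_c from where it was at the start of the episode below 0.1 m and angle between each of holder_a, holder_c's own z axis and vertical below 0.1 rad) or (x of holder_c in the frame of bay above 0.036 m and y of holder_c in the frame of bay between -0.006 and 0.006 m and angle between the x axis of holder_c and the x axis of bay, either way round below 0.08 rad and angle between holder_c's own z axis and vertical below 0.08 rad and height (world z) of each of holder_c, holder_a, holder_b below 0.006 m and contact force between holder_c and table above 3.5 N and linear speed of each of holder_c, holder_a, holder_b below 0.01 m/s and distance of each of holder_a, holder_b from where it was at the start of the episode below 0.1 m and angle between each of holder_a, holder_b's own z axis and vertical below 0.1 rad))); the robot touches nothing.
It fails at once if a bystander (jar, tin, circuit board, probe, screwdriver) is moved more than 30 mm (distance of any of jar, tin, board, probe, driver from where it was at the start of the episode above 0.03 m).
It also fails if it takes over 67 s, if anything falls off the work surface, if the arm or the gripper's body presses on something with over 40 N, if the wrist force passes 120 N, or if a joint passes its speed limit or range.

## Robot

A 6-joint arm with a two-finger parallel gripper is mounted at the origin on the work surface. World frame = base frame: x ahead of the robot, y to its left, z up, the work surface at z = 0. Lengths are in m, angles in rad, forces in N, time in s.
With the tool pointing down it reaches from about 0.25 to 0.775 m from the base axis. Payload 4 kg.
Tool frame: the origin (TCP) lies midway between the tips of the shut fingers; the grasp point (between the pads) lies 19 mm behind it; z points along the fingers, y is the direction in which the jaws open and shut (so a half turn about z gives the same grasp; the last joint's range is limited). The gripper opens to 85 mm and grips with 20 to 120 N. Pads are 22 mm wide; open, the fingers measure 114 mm over their backs; the gripper's body (76 mm by 85 mm) begins 54 mm behind the grasp point. The pads swing forward as they close: fully open they stand 13 mm farther back than shut.
Start: joints at [-1.408, 0.087, 1.371, -0, 1.684, -0.103], TCP at [0.144, -0.531, 0.231] pointing down, gripper open.
Joint ranges: [-3.1, 3.1], [-0.76, 2.03], [0.27, 2.55], [-1.08, 4.22], [0.17, 2.65], [-2.57, 2.57]. Speed limits (rad/s): [2.79, 2.79, 3.14, 3.14, 3.14, 3.14].

## Interface

Orientations are given as a 3x3 rotation matrix whose columns are the frame's x, y, z axes.
In Python, from bench import robot gives the robot as it stands.
- The arm moves only by the shell command python3 -m pendant 'ROWS'. ROWS is JSON, a list of rows, each an object of numbers: "wx", "wy", "wz": the turn, a rotation vector about the world's x, y, z in degrees; "tx", "ty", "tz": the shift along the world's x, y, z in cm; "grip": the opening in per cent of the stroke, from 0 (shut) to 100 (fully open). A call has 1 to 10 rows; each row shifts and turns the commanded pose from where the row before left it; what a row does not reach is not made up. A row lasts 1/12 s, in which the tool goes at most 41.7 mm and 7.16 degrees, less where a joint would pass 70% of its speed; a pose out of reach is approached as far as the arm can. A call is refused whole if a number of a shift passes 4.17 or a number of a turn 7.16, either way. A call with a gripper value outside its range is refused whole. The fingers move at their own pace and stop on an object; the grip force is fixed at half the most. Time passes only in rows, so rows that do not move let the fingers close. It gives the time, the measured TCP pose, the force and the opening at its end, in the units of the state.
- robot.get_obs(): the state, without advancing time (a new reading comes with each control period).
- robot.get_image(name): name is "side" or "top" or "wrist"; returns (picture, depth): 420x560x3 uint8, red, green, blue; 420x560 float32, m along the optical axis (not along the pixel's ray), 0 where there is no reading.
- robot.camera_info(name): a dict with "intrinsics" (3x3 intrinsics, pixels), "camera_from_world" (4x4, takes a point from world to camera coordinates); the wrist camera has in their place "mount" (4x4, takes a point from camera to tool coordinates, whose origin is the TCP and whose axes are the flange's). Camera axes: x right, y down, z forward; pixel columns grow to the right and rows downward; lengths in m; the calibration is good to about 2 mm. A picture is of the moment at which its call begins: read the wrist's pose just before it. camera_info takes no time and is no camera call.
- robot.sign_off(): hands the job in, once; it reports no verdict.
The state is a dict: "time": time; "joints": joint angles; "joint_vel": joint speeds; "joint_efforts": joint torques, N m; "tcp_pos": TCP position; "eef_rot": TCP orientation; "wrist_force": force on the tool from outside, world axes, zero at the start; "torque": the same for the moment, N m; "grip_width": finger opening in m.
Only numpy, scipy, OpenCV 4.12 (cv2) and the standard library are available. Lean on these libraries where they do the work, as an engineer would, in place of code of your own. Each camera call takes 0.05 s, during which the arm holds its last target. There are 200 camera calls.

## Working session

There is one attempt and no reset: what is moved stays moved. The work goes in short steps, Python scripts to look and compute and a shell command to move; the robot and the scene stay as the last step left them, time stands still between calls to the robot, and variables do not carry over. Pictures are saved under pics/ and viewed, about 8 in all and at most 12, crops included, and the job is handed in when it is done.

```bash
ls; mkdir -p pics; python3 - <<'E'
from bench import robot
import cv2,numpy as np
for n in("top","side"):
    im,d=robot.get_image(n); np.savez(f"pics/{n}0.npz",im=im,d=d); cv2.imwrite(f"pics/{n}0.png",im[:,:,::-1])
    c=robot.camera_info(n); print(n,c["intrinsics"],c["camera_from_world"])
print(robot.camera_info("wrist")["mount"]); print(robot.get_obs())
E
```

```text
pics
top [[508.6013678    0.         286.38895446]
 [  0.         508.6013678  213.79057192]
 [  0.           0.           1.        ]] [[-2.22333537e-02 -9.99752169e-01 -1.13069635e-03  1.43167707e-02]
 [-9.93934705e-01  2.22257889e-02 -1.07702440e-01  5.52490418e-01]
 [ 1.07700879e-01 -1.27074811e-03 -9.94182531e-01  1.30984827e+00]
 [ 0.00000000e+00  0.00000000e+00  0.00000000e+00  1.00000000e+00]]
side [[465.41536245   0.         285.00422691]
 [  0.         465.41536245 202.0997631 ]
 [  0.           0.           1.        ]] [[-0.84037958 -0.54168249  0.01850002  0.46329238]
 [-0.43103853  0.64725168 -0.62870585  0.25482728]
 [ 0.32858478 -0.53632578 -0.77742312  1.07360942]
 [ 0.          0.          0.          1.        ]]
[[ 1.07430989e-03 -9.63106430e-01 -2.69118654e-01  6.84033570e-02]
 [ 9.99999382e-01  9.57629689e-04  5.64843465e-04 -7.68490147e-04]
 [-2.86288361e-04 -2.69119094e-01  9.63106864e-01 -1.42096102e-01]
 [ 0.00000000e+00  0.00000000e+00  0.00000000e+00  1.00000000e+00]]
{'time': 0.1, 'joints': array([-1.40811597e+00,  8.79088327e-02,  1.37213512e+00,  9.35671674e-07,
        1.68359374e+00, -1.03110192e-01]), 'joint_vel': array([ 1.89845364e-03, -3.19209123e-03, -3.80783976e-03,  1.54305818e-03,
       -9.88376115e-05,  1.14889168e-03]), 'joint_efforts': array([ 2.65463081e-03, -3.53014863e+01, -3.14218140e+01, -9.93734238e-05,
        7.94535008e-03,  7.94672189e-06]), 'tcp_pos': array([ 0.14438624, -0.5302394 ,  0.23022478]), 'eef_rot': array([[ 9.64885154e-01,  2.62671905e-01, -3.30305392e-04],
       [ 2.62672028e-01, -9.64883067e-01,  2.01819228e-03],
       [ 2.11416332e-04, -2.03408576e-03, -9.99997909e-01]]), 'wrist_force': array([-0.12857569,  1.06258903,  0.279444  ]), 'torque': array([-0.00859029,  0.01697843, -0.02835869]), 'grip_width': 0.08552602954721636}
```

View pics/top0.png

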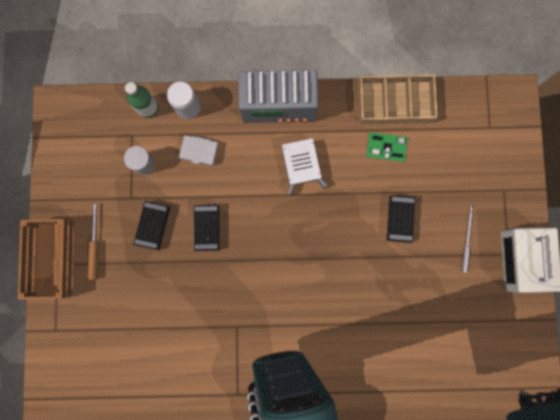

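View pics/side0.png

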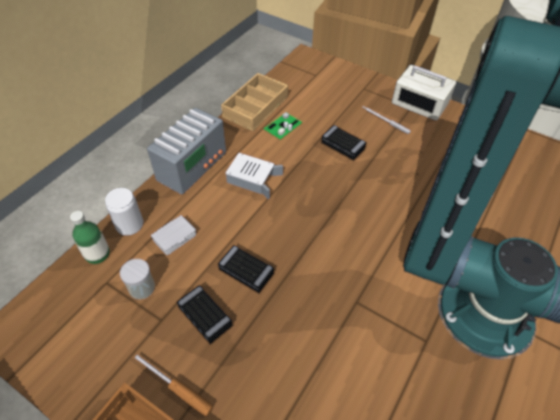

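The bay (top view 302,162) opens toward the robot. The holders are at (152,225), (206,228) and (401,219), the jar at (138,160), tin (198,150), board (387,147), probe (468,240) and driver (94,240). I'll measure them using the depth image.

```bash
cat > h.py <<'E'
import numpy as np,cv2
from bench import robot
def cloud(n,im=None,d=None):
    if d is None: im,d=robot.get_image(n)
    c=robot.camera_info(n);K=c["intrinsics"];T=np.linalg.inv(c["camera_from_world"])
    v,u=np.indices(d.shape); P=np.stack([(u-K[0,2])/K[0,0]*d,(v-K[1,2])/K[1,1]*d,d],-1)
    return im,P@T[:3,:3].T+T[:3,3],d>0
def rect(xy):
    (c,s,a)=cv2.minAreaRect((xy*1000).astype(np.float32))
    if s[0]<s[1]: a+=90
    a=(a+90)%180-90
    return np.round(c,1),np.round(sorted(s),1),round(a,1)
def pix2plane(n,uv,z):
    c=robot.camera_info(n);T=np.linalg.inv(c["camera_from_world"]);uv=np.asarray(uv,float).reshape(-1,2)
    r=np.c_[uv,np.ones(len(uv))]@np.linalg.inv(c["intrinsics"]).T@T[:3,:3].T;o=T[:3,3]
    return (o+r*((z-o[2])/r[:,2])[:,None])[:,:2]
E
python3 - <<'E'
from h import *
z=np.load("pics/top0.npz");im,P,ok=cloud("top",z["im"],z["d"])
print("table z",np.median(P[250:300,300:400,2]))
for n,(u,v) in dict(L=(152,225),M=(206,228),R=(401,219),bay=(302,162),jar=(138,160),tin=(198,150),board=(387,147)).items():
    s=np.s_[v-36:v+36,u-27:u+27];p=P[s];zz=p[...,2];m=((zz>.014)&ok[s]).astype(np.uint8)
    k,l,st,_=cv2.connectedComponentsWithStats(m);i=l[36,27]
    q=p[(l==i)&(m>0)];print(n,rect(q[:,:2]),"z",np.percentile(q[:,2],[5,50,95]).round(3))
    if n=="bay":
        q=p[(l==i)&(zz>.037)];print(" hood",rect(q[:,:2]))
    if n in"LMR":
        g=im.max(2)[s];mm=(g<75).astype(np.uint8);k,l,st,_=cv2.connectedComponentsWithStats(mm);i=1+np.argmax(st[1:,4])
        vv,uu=np.where(l==i);print(" black",rect(pix2plane("top",np.c_[uu+u-27,vv+v-36],.03)))
# white hood
s=np.s_[130:200,270:335];mm=(im[s].min(2)>130).astype(np.uint8);k,l,st,_=cv2.connectedComponentsWithStats(mm);i=1+np.argmax(st[1:,4])
vv,uu=np.where(l==i);print("white",rect(pix2plane("top",np.c_[uu+270,vv+130],.041)))
c=cv2.resize(im[120:265,110:430],None,fx=2.5,fy=2.5,interpolation=cv2.INTER_CUBIC);cv2.imwrite("pics/crop.png",c[:,:,::-1])
E
```

```text
table z 0.000298573565338911
L (array([532.5, 360.8]), array([ 67.4, 120. ]), -14.4) z [0.024 0.03  0.035]
 black (array([532.5, 350.1]), array([ 81.9, 122.8]), -14.6)
M (array([522.9, 214.6]), array([ 64.5, 120.2]), 0.3) z [0.025 0.03  0.035]
 black (array([521.3, 211.2]), array([ 68.5, 118. ]), -0.2)
R (array([ 535. , -300.7]), array([ 66.4, 120.7]), -5.5) z [0.025 0.031 0.035]
 black (array([ 532.9, -299. ]), array([ 69.4, 116.6]), -6.1)
bay (array([680.3, -41.9]), array([102.7, 133. ]), 10.8) z [0.035 0.041 0.046]
 hood (array([679. , -38.3]), array([ 91.9, 133.3]), 9.6)
jar (array([701.6, 385.1]), array([59.6, 62.9]), 44.3) z [0.026 0.078 0.083]
tin (array([731.6, 235. ]), array([71.8, 93. ]), 77.8) z [0.022 0.027 0.032]Traceback (most recent call last):
  File "<stdin>", line 7, in <module>
    return _quantile_unchecked(
        a, q, axis, out, overwrite_input, method, keepdims, weights)
    return _ureduce(a,
                    func=_quantile_ureduce_func,
    ...<5 lines>...
                    overwrite_input=overwrite_input,
                    method=method)
    r = func(a, **kwargs)
    result = _quantile(arr,
                       quantiles=q,
    ...<2 lines>...
                       out=out,
                       weights=wgt)
    slices_having_nans = np.isnan(arr[-1, ...])
                                  ~~~^^^^^^^^^
IndexError: index -1 is out of bounds for axis 0 with size 0
```

```bash
python3 - <<'E'
from h import *
z=np.load("pics/top0.npz");im,P,ok=cloud("top",z["im"],z["d"])
s=np.s_[125:205,265:340]
for t in(120,140,160):
    mm=(im[s].min(2)>t).astype(np.uint8);k,l,st,_=cv2.connectedComponentsWithStats(mm);i=1+np.argmax(st[1:,4])
    vv,uu=np.where(l==i);print("white",t,rect(pix2plane("top",np.c_[uu+265,vv+125],.041)))
# depth: slice edges along bay axis
p=P[s].reshape(-1,3);q=p[p[:,2]>.02]
for a in(9,11,13):
    A=np.deg2rad(a);x=q[:,0]*np.cos(A)+q[:,1]*np.sin(A);y=-q[:,0]*np.sin(A)+q[:,1]*np.cos(A)
    x0=x.max();print(a,"xmax",x0)
    print([(round((y[(x>b)&(x<=b+.012)]).min()*1e3),round((y[(x>b)&(x<=b+.012)]).max()*1e3)) for b in np.arange(x0-.132,x0,.012)])
c=cv2.resize(im[115:265,110:430],None,fx=2.5,fy=2.5,interpolation=cv2.INTER_CUBIC);cv2.imwrite("pics/crop.png",c[:,:,::-1])
E
```

```text
white 120 (array([682.9, -40.7]), array([ 93.9, 128.9]), 10.5)
white 140 (array([690.9, -39.7]), array([ 84.9, 110.6]), 10.6)
white 160 (array([690.9, -39.7]), array([ 82.9, 108.5]), 10.4)
9 xmax 0.7327045837091739
[(-201, -99), (-194, -106), (-190, -107), (-190, -107), (-189, -107), (-189, -106), (-188, -106), (-188, -106), (-188, -106), (-189, -105), (-187, -105)]
11 xmax 0.7262285964112588
[(-222, -119), (-215, -127), (-212, -130), (-213, -130), (-212, -129), (-213, -130), (-212, -130), (-213, -130), (-212, -130), (-214, -130), (-213, -130)]
13 xmax 0.7206289536492126
[(-240, -140), (-236, -148), (-234, -151), (-235, -151), (-235, -152), (-236, -152), (-235, -153), (-236, -154), (-238, -154), (-238, -155), (-238, -155)]
```

View pics/crop.png

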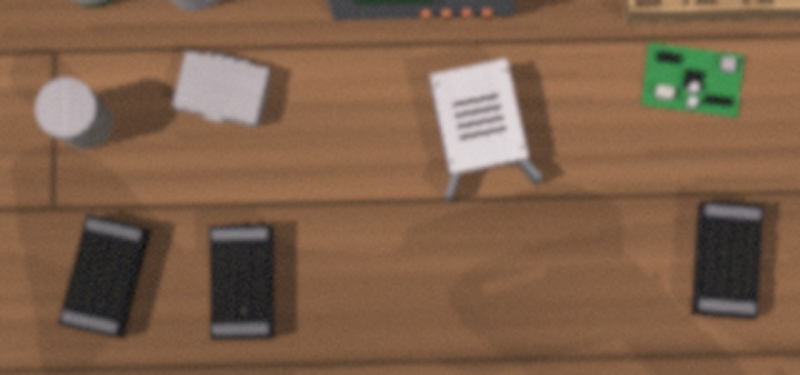

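Bay hood: centre (690.9,-39.7) mm, axis 10.6°, so the mouth is at (637.8,-49.6). Going to the right-hand holder first.

```bash
python3 -m pendant '[{"tx":3,"ty":1.8,"wz":-7},{"tx":3,"ty":1.8,"wz":-7},{"tx":3,"ty":1.8,"wz":-7},{"tx":3,"ty":1.8},{"tx":3,"ty":1.8},{"tx":3,"ty":1.8},{"tx":3,"ty":1.8},{"tx":3,"ty":1.8},{"tx":3,"ty":1.8},{"tx":3,"ty":1.8}]'; python3 -m pendant '[{"tx":3,"ty":1.8,"tz":-3},{"tx":3,"ty":1.8,"tz":-3},{"tx":3,"ty":1.5,"tz":-3},{}]'
```

```text
invalid input
invalid input
```

```bash
python3 -m pendant '[{"wx":0,"wy":0,"wz":-7,"tx":3,"ty":1.8,"tz":0,"grip":100}]'; python3 -m pendant --help | head -20
```

```text
time: 0.18
tcp_pos: [0.1707, -0.5146, 0.2299]
eef_rot: [[0.991, 0.135, -0.004], [0.135, -0.991, 0.0], [-0.003, -0.001, -1.0]]
wrist_force: [0.9, -0.5, 0.4]
grip_width: 0.0857invalid input: not JSON, or not a number
```

```bash
python3 -m pendant '[{"wx":0,"wy":0,"wz":-7,"tx":3,"ty":1.8,"tz":0,"grip":100},{"wx":0,"wy":0,"wz":-7,"tx":3,"ty":1.8,"tz":0,"grip":100},{"wx":0,"wy":0,"wz":0,"tx":3,"ty":1.8,"tz":0,"grip":100},{"wx":0,"wy":0,"wz":0,"tx":3,"ty":1.8,"tz":0,"grip":100},{"wx":0,"wy":0,"wz":0,"tx":3,"ty":1.8,"tz":0,"grip":100},{"wx":0,"wy":0,"wz":0,"tx":3,"ty":1.8,"tz":0,"grip":100},{"wx":0,"wy":0,"wz":0,"tx":3,"ty":1.8,"tz":0,"grip":100},{"wx":0,"wy":0,"wz":0,"tx":3,"ty":1.8,"tz":0,"grip":100},{"wx":0,"wy":0,"wz":0,"tx":3,"ty":1.8,"tz":0,"grip":100},{"wx":0,"wy":0,"wz":0,"tx":3,"ty":1.8,"tz":0,"grip":100}]'; python3 -m pendant '[{"wx":0,"wy":0,"wz":0,"tx":3,"ty":1.8,"tz":0,"grip":100},{"wx":0,"wy":0,"wz":0,"tx":3,"ty":1.5,"tz":0,"grip":100},{"wx":0,"wy":0,"wz":0,"tx":0,"ty":0,"tz":0,"grip":100},{"tx":0,"ty":0,"tz":-3,"grip":100}]'
```

```text
time: 1.02
tcp_pos: [0.4748, -0.3318, 0.2307]
eef_rot: [[0.995, -0.097, -0.001], [-0.097, -0.995, 0.001], [-0.001, -0.0, -1.0]]
wrist_force: [0.4, -0.6, -0.4]
grip_width: 0.0855invalid input
```

```bash
python3 -m pendant '[{"wx":0,"wy":0,"wz":0,"tx":3,"ty":1.6,"tz":0,"grip":100},{"wx":0,"wy":0,"wz":0,"tx":2.9,"ty":1.6,"tz":-2,"grip":100},{"wx":0,"wy":0,"wz":0,"tx":0,"ty":0,"tz":-4,"grip":100},{"wx":0,"wy":0,"wz":0,"tx":0,"ty":0,"tz":-4,"grip":100},{"wx":0,"wy":0,"wz":0,"tx":0,"ty":0,"tz":-4,"grip":100},{"wx":0,"wy":0,"wz":0,"tx":0,"ty":0,"tz":-3,"grip":100},{"wx":0,"wy":0,"wz":0,"tx":0,"ty":0,"tz":0,"grip":100},{"wx":0,"wy":0,"wz":0,"tx":0,"ty":0,"tz":0,"grip":100}]'
```

```text
time: 1.68
tcp_pos: [0.5312, -0.3001, 0.0588]
eef_rot: [[0.995, -0.097, -0.005], [-0.097, -0.995, 0.003], [-0.005, -0.003, -1.0]]
wrist_force: [0.6, -1.0, 0.5]
grip_width: 0.0852
```

```bash
python3 -m pendant '[{"wx":0,"wy":0,"wz":0,"tx":0,"ty":0,"tz":-3,"grip":100},{"wx":0,"wy":0,"wz":0,"tx":0,"ty":0,"tz":-2.6,"grip":100},{"wx":0,"wy":0,"wz":0,"tx":0,"ty":0,"tz":0,"grip":0},{"wx":0,"wy":0,"wz":0,"tx":0,"ty":0,"tz":0,"grip":0},{"wx":0,"wy":0,"wz":0,"tx":0,"ty":0,"tz":0,"grip":0},{"wx":0,"wy":0,"wz":0,"tx":0,"ty":0,"tz":0,"grip":0},{"wx":0,"wy":0,"wz":0,"tx":0,"ty":0,"tz":0,"grip":0}]'
```

```text
time: 2.27
tcp_pos: [0.5341, -0.3022, 0.0079]
eef_rot: [[0.995, -0.097, 0.004], [-0.097, -0.995, -0.003], [0.004, 0.002, -1.0]]
wrist_force: [-0.2, -0.6, -2.1]
grip_width: 0.0625
```

Gripped, opening 62.5 mm. Next I'll heft it.

```bash
python3 -m pendant '[{"wx":0,"wy":0,"wz":0,"tx":0,"ty":0,"tz":0.5,"grip":0},{"wx":0,"wy":0,"wz":0,"tx":0,"ty":0,"tz":0.7,"grip":0},{"wx":0,"wy":0,"wz":0,"tx":0,"ty":0,"tz":0.7,"grip":0},{"wx":0,"wy":0,"wz":0,"tx":0,"ty":0,"tz":0,"grip":0},{"wx":0,"wy":0,"wz":0,"tx":0,"ty":0,"tz":0,"grip":0},{"wx":0,"wy":0,"wz":0,"tx":0,"ty":0,"tz":0,"grip":0},{"wx":0,"wy":0,"wz":0,"tx":0,"ty":0,"tz":0,"grip":0}]'; python3 -c "
from h import *
im,d=robot.get_image('side');im,d=robot.get_image('side');print(robot.get_obs())"
```

```text
time: 2.85
tcp_pos: [0.5324, -0.301, 0.0239]
eef_rot: [[0.995, -0.097, -0.001], [-0.097, -0.995, 0.0], [-0.001, -0.0, -1.0]]
wrist_force: [-1.2, -0.2, -1.8]
grip_width: 0.0626
{'time': 2.95, 'joints': array([-6.07199417e-01,  3.46380302e-01,  1.48561872e+00, -1.27753070e-04,
        1.31061799e+00,  1.06115682e+00]), 'joint_vel': array([ 2.42601090e-03,  3.49030848e-04, -9.28866073e-04,  2.90116169e-04,
       -2.20571076e-03,  4.59592354e-06]), 'joint_efforts': array([ 1.11351324e-03, -4.41980445e+01, -2.90054065e+01,  2.35927109e-03,
       -3.37379264e-03,  7.33409621e-06]), 'tcp_pos': array([ 0.53236488, -0.30099437,  0.02377911]), 'eef_rot': array([[ 9.95247577e-01, -9.73726275e-02, -9.11686028e-04],
       [-9.73722183e-02, -9.95247918e-01,  4.83077531e-04],
       [-9.54392150e-04, -3.92008852e-04, -9.99999468e-01]]), 'wrist_force': array([ 1.03337704, -0.08874866, -1.59596231]), 'torque': array([ 0.00393001,  0.01316319, -0.01640551]), 'grip_width': 0.06232977095048874}
```

1.7 N is an empty holder, so I'll set it back and go to the middle one.

```bash
python3 -m pendant '[{"wx":0,"wy":0,"wz":0,"tx":0,"ty":0,"tz":-0.8,"grip":0},{"wx":0,"wy":0,"wz":0,"tx":0,"ty":0,"tz":-0.8,"grip":0},{"wx":0,"wy":0,"wz":0,"tx":0,"ty":0,"tz":-0.2,"grip":0},{"wx":0,"wy":0,"wz":0,"tx":0,"ty":0,"tz":0,"grip":100},{"wx":0,"wy":0,"wz":0,"tx":0,"ty":0,"tz":0,"grip":100},{"wx":0,"wy":0,"wz":0,"tx":0,"ty":0,"tz":0,"grip":100},{"wx":0,"wy":0,"wz":0,"tx":0,"ty":0,"tz":0,"grip":100},{"wx":0,"wy":0,"wz":0,"tx":0,"ty":0,"tz":4,"grip":100},{"wx":0,"wy":0,"wz":0,"tx":0,"ty":0,"tz":4,"grip":100},{"wx":0,"wy":0,"wz":0,"tx":0,"ty":1.5,"tz":3,"grip":100}]'
python3 -m pendant '[{"wx":0,"wy":0,"wz":5.6,"tx":-0.3,"ty":4,"tz":0,"grip":100},{"wx":0,"wy":0,"wz":0,"tx":-0.3,"ty":4,"tz":0,"grip":100},{"wx":0,"wy":0,"wz":0,"tx":-0.3,"ty":4,"tz":0,"grip":100},{"wx":0,"wy":0,"wz":0,"tx":0,"ty":4,"tz":0,"grip":100},{"wx":0,"wy":0,"wz":0,"tx":0,"ty":4,"tz":0,"grip":100},{"wx":0,"wy":0,"wz":0,"tx":0,"ty":4,"tz":0,"grip":100},{"wx":0,"wy":0,"wz":0,"tx":0,"ty":4,"tz":0,"grip":100},{"wx":0,"wy":0,"wz":0,"tx":0,"ty":4,"tz":0,"grip":100},{"wx":0,"wy":0,"wz":0,"tx":0,"ty":4,"tz":0,"grip":100},{"wx":0,"wy":0,"wz":0,"tx":0,"ty":4,"tz":0,"grip":100}]'
python3 -m pendant '[{"wx":0,"wy":0,"wz":0,"tx":0,"ty":4,"tz":0,"grip":100},{"wx":0,"wy":0,"wz":0,"tx":0,"ty":4,"tz":0,"grip":100},{"wx":0,"wy":0,"wz":0,"tx":0,"ty":2,"tz":0,"grip":100},{"wx":0,"wy":0,"wz":0,"tx":0,"ty":0,"tz":0,"grip":100},{"wx":0,"wy":0,"wz":0,"tx":0,"ty":0,"tz":0,"grip":100},{"wx":0,"wy":0,"wz":0,"tx":0,"ty":0,"tz":0,"grip":100}]'
```

```text
time: 3.78
tcp_pos: [0.5329, -0.2885, 0.1186]
eef_rot: [[0.995, -0.1, 0.001], [-0.1, -0.995, -0.003], [0.002, 0.003, -1.0]]
wrist_force: [1.2, -1.3, 0.2]
grip_width: 0.0853
time: 4.62
tcp_pos: [0.5233, 0.1157, 0.1163]
eef_rot: [[1.0, 0.0, 0.0], [0.0, -1.0, -0.0], [0.0, 0.0, -1.0]]
wrist_force: [0.8, -0.0, 0.3]
grip_width: 0.0856
time: 5.12
tcp_pos: [0.5236, 0.2131, 0.116]
eef_rot: [[1.0, 0.0, -0.001], [0.0, -1.0, -0.001], [-0.001, 0.001, -1.0]]
wrist_force: [0.0, -0.8, 0.0]
grip_width: 0.0856
```

```bash
python3 -m pendant '[{"wx":0,"wy":0,"wz":0,"tx":0,"ty":0,"tz":-4,"grip":100},{"wx":0,"wy":0,"wz":0,"tx":0,"ty":0,"tz":-4,"grip":100},{"wx":0,"wy":0,"wz":0,"tx":0,"ty":0,"tz":-3,"grip":100},{"wx":0,"wy":0,"wz":0,"tx":0,"ty":0,"tz":-0.2,"grip":0},{"wx":0,"wy":0,"wz":0,"tx":0,"ty":0,"tz":0,"grip":0},{"wx":0,"wy":0,"wz":0,"tx":0,"ty":0,"tz":0,"grip":0},{"wx":0,"wy":0,"wz":0,"tx":0,"ty":0,"tz":0,"grip":0},{"wx":0,"wy":0,"wz":0,"tx":0,"ty":0,"tz":0,"grip":0}]';python3 -m pendant '[{"wx":0,"wy":0,"wz":0,"tx":0,"ty":0,"tz":0.5,"grip":0},{"wx":0,"wy":0,"wz":0,"tx":0,"ty":0,"tz":0.7,"grip":0},{"wx":0,"wy":0,"wz":0,"tx":0,"ty":0,"tz":0.7,"grip":0},{"wx":0,"wy":0,"wz":0,"tx":0,"ty":0,"tz":0,"grip":0},{"wx":0,"wy":0,"wz":0,"tx":0,"ty":0,"tz":0,"grip":0},{"wx":0,"wy":0,"wz":0,"tx":0,"ty":0,"tz":0,"grip":0},{"wx":0,"wy":0,"wz":0,"tx":0,"ty":0,"tz":0,"grip":0}]'
```

```text
time: 5.78
tcp_pos: [0.5256, 0.2139, 0.007]
eef_rot: [[1.0, -0.0, 0.005], [-0.0, -1.0, 0.001], [0.005, -0.001, -1.0]]
wrist_force: [-0.0, -0.6, -0.6]
grip_width: 0.0628
time: 6.37
tcp_pos: [0.5234, 0.2137, 0.023]
eef_rot: [[1.0, 0.0, -0.001], [0.0, -1.0, -0.0], [-0.001, 0.0, -1.0]]
wrist_force: [-0.4, -0.8, -1.5]
grip_width: 0.0622
```

```bash
python3 -m pendant '[{"wx":0,"wy":0,"wz":0,"tx":0,"ty":0,"tz":-0.8,"grip":0},{"wx":0,"wy":0,"wz":0,"tx":0,"ty":0,"tz":-0.8,"grip":0},{"wx":0,"wy":0,"wz":0,"tx":0,"ty":0,"tz":-0.2,"grip":0},{"wx":0,"wy":0,"wz":0,"tx":0,"ty":0,"tz":0,"grip":100},{"wx":0,"wy":0,"wz":0,"tx":0,"ty":0,"tz":0,"grip":100},{"wx":0,"wy":0,"wz":0,"tx":0,"ty":0,"tz":0,"grip":100},{"wx":0,"wy":0,"wz":0,"tx":0,"ty":0,"tz":0,"grip":100},{"wx":0,"wy":0,"wz":0,"tx":0,"ty":0,"tz":4,"grip":100},{"wx":0,"wy":0,"wz":0,"tx":0,"ty":0,"tz":4,"grip":100},{"wx":0,"wy":0,"wz":0,"tx":0,"ty":1.5,"tz":3,"grip":100}]'
python3 -m pendant '[{"wx":0,"wy":0,"wz":-7,"tx":0.3,"ty":4,"tz":0,"grip":100},{"wx":0,"wy":0,"wz":-7,"tx":0.3,"ty":4,"tz":0,"grip":100},{"wx":0,"wy":0,"wz":-0.5,"tx":0.3,"ty":4,"tz":0,"grip":100},{"wx":0,"wy":0,"wz":0,"tx":0,"ty":1.2,"tz":0,"grip":100},{"wx":0,"wy":0,"wz":0,"tx":0,"ty":0,"tz":0,"grip":100},{"wx":0,"wy":0,"wz":0,"tx":0,"ty":0,"tz":0,"grip":100},{"wx":0,"wy":0,"wz":0,"tx":0,"ty":0,"tz":0,"grip":100}]'
python3 - <<'E'
from h import *
im,P,ok=cloud("top")
cv2.imwrite("pics/top1.png",im[:,:,::-1])
for n,(u,v) in dict(M=(206,228),R=(401,219)).items():
    s=np.s_[v-36:v+36,u-27:u+27];p=P[s];m=((p[...,2]>.014)&(p[...,2]<.04)&ok[s]).astype(np.uint8)
    k,l,st,_=cv2.connectedComponentsWithStats(m);print(n,rect(p[l==l[36,27]][:,:2]))
E
```

```text
time: 7.2
tcp_pos: [0.5247, 0.2273, 0.1186]
eef_rot: [[1.0, -0.002, 0.003], [-0.002, -1.0, -0.001], [0.003, 0.001, -1.0]]
wrist_force: [1.3, 0.7, -0.1]
grip_width: 0.0855
time: 7.78
tcp_pos: [0.5327, 0.3592, 0.1153]
eef_rot: [[0.968, -0.249, -0.0], [-0.249, -0.968, -0.001], [0.0, 0.001, -1.0]]
wrist_force: [0.1, -0.5, 0.7]
grip_width: 0.0851
M (array([524.3, 209.5]), array([ 64. , 119.8]), -0.3)
R (array([ 535.9, -304.6]), array([ 66.3, 120.8]), -6.2)
```

View pics/top1.png

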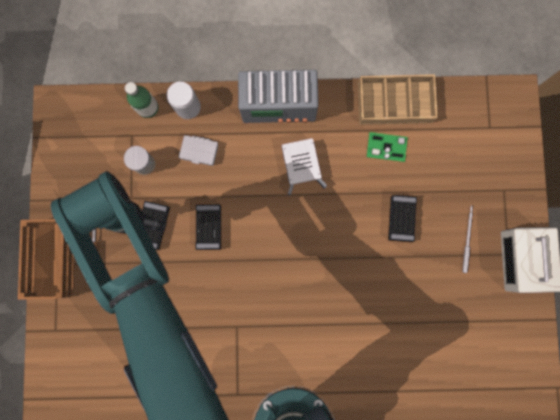

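Right and middle holders are empty. The top view shows both set back flat at (402,218) and (208,227). Comparing those with the gripper-centred positions gives a camera bias of about -4 mm in y. Next I'll grip the left one.

```bash
python3 -m pendant '[{"wx":0,"wy":0,"wz":0,"tx":0,"ty":0.4,"tz":-4,"grip":100},{"wx":0,"wy":0,"wz":0,"tx":0,"ty":0,"tz":-4,"grip":100},{"wx":0,"wy":0,"wz":0,"tx":0,"ty":0,"tz":-3,"grip":100},{"wx":0,"wy":0,"wz":0,"tx":0,"ty":0,"tz":-0.2,"grip":0},{"wx":0,"wy":0,"wz":0,"tx":0,"ty":0,"tz":0,"grip":0},{"wx":0,"wy":0,"wz":0,"tx":0,"ty":0,"tz":0,"grip":0},{"wx":0,"wy":0,"wz":0,"tx":0,"ty":0,"tz":0,"grip":0},{"wx":0,"wy":0,"wz":0,"tx":0,"ty":0,"tz":0,"grip":0}]';python3 -m pendant '[{"wx":0,"wy":0,"wz":0,"tx":0,"ty":0,"tz":0.5,"grip":0},{"wx":0,"wy":0,"wz":0,"tx":0,"ty":0,"tz":0.7,"grip":0},{"wx":0,"wy":0,"wz":0,"tx":0,"ty":0,"tz":0.7,"grip":0},{"wx":0,"wy":0,"wz":0,"tx":0,"ty":0,"tz":0,"grip":0},{"wx":0,"wy":0,"wz":0,"tx":0,"ty":0,"tz":0,"grip":0},{"wx":0,"wy":0,"wz":0,"tx":0,"ty":0,"tz":0,"grip":0},{"wx":0,"wy":0,"wz":0,"tx":0,"ty":0,"tz":0,"grip":0}]'
```

```text
time: 8.5
tcp_pos: [0.5334, 0.3642, 0.0048]
eef_rot: [[0.968, -0.249, 0.002], [-0.249, -0.968, 0.0], [0.001, -0.001, -1.0]]
wrist_force: [0.6, -1.1, -7.9]
grip_width: 0.0625
time: 9.08
tcp_pos: [0.5323, 0.3642, 0.022]
eef_rot: [[0.969, -0.249, -0.001], [-0.249, -0.969, -0.001], [-0.001, 0.001, -1.0]]
wrist_force: [0.4, -0.2, -7.2]
grip_width: 0.0627
```

Heavy at 7.2 N, so this is the full one. I'll carry it to about 60 mm in front of the bay mouth.

```bash
python3 -m pendant '[{"wx":0,"wy":0,"wz":0,"tx":0,"ty":0,"tz":3,"grip":0},{"wx":0,"wy":0,"wz":0,"tx":0,"ty":0,"tz":3,"grip":0},{"wx":0,"wy":0,"wz":5,"tx":-0.2,"ty":-2,"tz":2,"grip":0},{"wx":0,"wy":0,"wz":5,"tx":-0.2,"ty":-3,"tz":0,"grip":0},{"wx":0,"wy":0,"wz":5,"tx":-0.2,"ty":-3.5,"tz":0,"grip":0},{"wx":0,"wy":0,"wz":5,"tx":-0.2,"ty":-3.5,"tz":0,"grip":0},{"wx":0,"wy":0,"wz":5,"tx":-0.2,"ty":-3.5,"tz":0,"grip":0},{"wx":0,"wy":0,"wz":0,"tx":-0.2,"ty":-3.5,"tz":0,"grip":0},{"wx":0,"wy":0,"wz":0,"tx":0,"ty":-3.5,"tz":0,"grip":0},{"wx":0,"wy":0,"wz":0,"tx":0,"ty":-3.5,"tz":0,"grip":0}]'
python3 -m pendant '[{"wx":0,"wy":0,"wz":0,"tx":0,"ty":-3.5,"tz":0,"grip":0},{"wx":0,"wy":0,"wz":0,"tx":0,"ty":-3.5,"tz":0,"grip":0},{"wx":0,"wy":0,"wz":0,"tx":0,"ty":-3.5,"tz":0,"grip":0},{"wx":0,"wy":0,"wz":0,"tx":0,"ty":-3.5,"tz":0,"grip":0},{"wx":0,"wy":0,"wz":0,"tx":0,"ty":-2.7,"tz":0,"grip":0},{"wx":0,"wy":0,"wz":0,"tx":0,"ty":0,"tz":-3,"grip":0},{"wx":0,"wy":0,"wz":0,"tx":0,"ty":0,"tz":-3,"grip":0},{"wx":0,"wy":0,"wz":0,"tx":0,"ty":0,"tz":-2.2,"grip":0},{"wx":0,"wy":0,"wz":0,"tx":0,"ty":0,"tz":0,"grip":0},{"wx":0,"wy":0,"wz":0,"tx":0,"ty":0,"tz":0,"grip":0}]'
python3 - <<'E'
from h import *
o=robot.get_obs();print(o["tcp_pos"],o["eef_rot"][:,0],o["wrist_force"])
im,d=robot.get_image("wrist");np.savez("pics/w0.npz",im=im,d=d,p=o["tcp_pos"],R=o["eef_rot"]);cv2.imwrite("pics/w0.png",im[:,:,::-1])
print(robot.camera_info("wrist")["intrinsics"])
E
```

```text
time: 9.92
tcp_pos: [0.5199, 0.1028, 0.102]
eef_rot: [[0.983, 0.184, -0.001], [0.184, -0.983, -0.0], [-0.001, 0.0, -1.0]]
wrist_force: [0.7, -0.5, -8.2]
grip_width: 0.0625
time: 10.75
tcp_pos: [0.5189, -0.0623, 0.0187]
eef_rot: [[0.983, 0.184, -0.005], [0.184, -0.983, 0.001], [-0.004, -0.002, -1.0]]
wrist_force: [0.5, -0.6, -6.9]
grip_width: 0.0631
[ 0.51887796 -0.06233354  0.01867201] [ 0.98294821  0.18382786 -0.00448738] [ 0.46044351 -0.57651376 -6.92281765]
[[299.91618398   0.         280.01623233]
 [  0.         299.91618398 210.00277084]
 [  0.           0.           1.        ]]
```

View pics/w0.png

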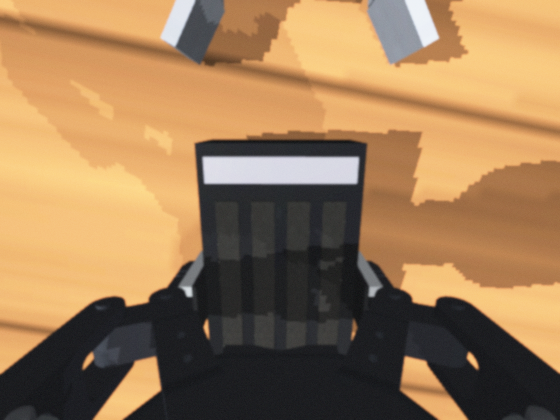

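The wrist view shows the holder held square, nose edge centred at x≈281. The wing tips sit symmetrically about x≈298, slightly to its right. I'll convert that to a sideways offset.

```bash
cat >> h.py <<'E'
def wrist_ray(f,uv,z):
    w=np.load(f);c=robot.camera_info("wrist");M=c["mount"];uv=np.asarray(uv,float)
    r=np.c_[uv,np.ones(len(uv))]@np.linalg.inv(c["intrinsics"]).T@M[:3,:3].T
    h=(w["p"][2]-z)/1.0-M[2,3]          # distance below camera along tool z
    return ((M[:3,3]+r*(h/r[:,2])[:,None])*1000).round(1)[:,:2]   # tool x,y in mm
E
python3 - <<'E'
from h import *
print("wing top",wrist_ray("pics/w0.npz",[(163,38),(438,38)],.036).tolist())
print("wing bottom",wrist_ray("pics/w0.npz",[(199,63),(393,63)],0).tolist())
print("nose top",wrist_ray("pics/w0.npz",[(196,145),(367,145)],.045).tolist())
w=np.load("pics/w0.npz");d=w["d"];c=robot.camera_info("wrist");K=c["intrinsics"];M=c["mount"]
v,u=np.indices(d.shape);P=np.stack([(u-K[0,2])/K[0,0]*d,(v-K[1,2])/K[1,1]*d,d],-1)@M[:3,:3].T+M[:3,3]
Z=w["p"][2]-P[...,2];m=(Z>.02)&(v<80)&(d>0)
for s in(u<280,u>280):
    q=P[m&s]*1000;print(len(q),q.min(0).round(1),q.max(0).round(1))
    for x in range(90,125,6):
        k=q[(abs(q[:,0]-x)<2)];print(x,(k[:,1].min().round(1),k[:,1].max().round(1)) if len(k) else 0)
q=P[(v>140)&(v<200)&(Z>.03)&(d>0)]*1000;print("holder",q.min(0),q.max(0))
E
```

```text
wing top [[99.9, -44.3], [100.0, 58.0]]
wing bottom [[98.1, -40.4], [98.2, 54.5]]
nose top [[61.5, -32.5], [61.5, 32.1]]
1715 [ 96.9 -45.3 -19.3] [117.8 -28.1  -1.4]
90 0
96 (np.float64(-41.6), np.float64(-39.1))
102 (np.float64(-45.3), np.float64(-35.8))
108 (np.float64(-41.6), np.float64(-32.2))
114 (np.float64(-38.2), np.float64(-28.8))
120 0
1939 [ 96.8  41.2 -19.7] [117.5  58.1  -1.4]
90 0
96 (np.float64(52.1), np.float64(54.7))
102 (np.float64(48.6), np.float64(58.1))
108 (np.float64(44.9), np.float64(54.7))
114 (np.float64(41.4), np.float64(51.2))
120 0
holder [ 40.66288653 -32.83420151 -31.57821369] [ 62.44727125  31.9953983  -11.35899111]
```

Offset is +6.7 mm in tool y and the angle is aligned. I'll correct that, lower, and enter 75 mm.

```bash
python3 -m pendant '[{"wx":0,"wy":0,"wz":0,"tx":0.12,"ty":-0.66,"tz":0,"grip":0},{"wx":0,"wy":0,"wz":0,"tx":0,"ty":0,"tz":-0.7,"grip":0},{"wx":0,"wy":0,"wz":0,"tx":0,"ty":0,"tz":-0.6,"grip":0},{"wx":0,"wy":0,"wz":0,"tx":1.47,"ty":0.276,"tz":0,"grip":0},{"wx":0,"wy":0,"wz":0,"tx":1.47,"ty":0.276,"tz":0,"grip":0},{"wx":0,"wy":0,"wz":0,"tx":1.47,"ty":0.276,"tz":0,"grip":0},{"wx":0,"wy":0,"wz":0,"tx":0.98,"ty":0.184,"tz":0,"grip":0},{"wx":0,"wy":0,"wz":0,"tx":0.98,"ty":0.184,"tz":0,"grip":0},{"wx":0,"wy":0,"wz":0,"tx":0,"ty":0,"tz":0,"grip":0},{"wx":0,"wy":0,"wz":0,"tx":0,"ty":0,"tz":0,"grip":0}]'
```

```text
time: 11.63
tcp_pos: [0.5834, -0.0574, 0.0053]
eef_rot: [[0.983, 0.184, -0.006], [0.184, -0.983, -0.0], [-0.006, -0.001, -1.0]]
wrist_force: [-2.8, -0.9, -12.1]
grip_width: 0.0628
```

```bash
python3 - <<'E'
from h import *
o=robot.get_obs()
im,d=robot.get_image("wrist");np.savez("pics/w1.npz",im=im,d=d,p=o["tcp_pos"],R=o["eef_rot"]);cv2.imwrite("pics/w1.png",im[:,:,::-1])
E
```

```text
(no output)
```

View pics/w1.png

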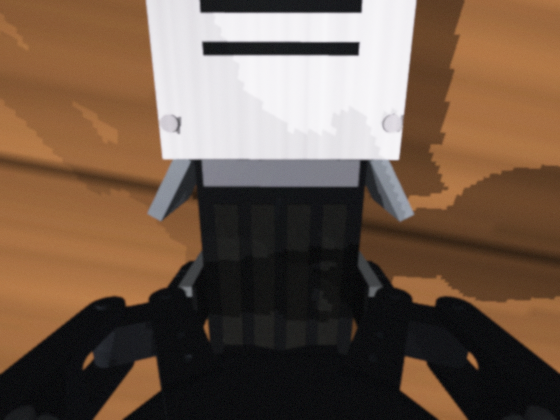

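The holder is entered and centred (hood edges 162/400, holder centre 281). I'll insert 8 mm more, release, and go round behind it.

```bash
python3 -m pendant '[{"wx":0,"wy":0,"wz":0,"tx":0.4,"ty":0.075,"tz":0,"grip":0},{"wx":0,"wy":0,"wz":0,"tx":0.4,"ty":0.075,"tz":0,"grip":0},{"wx":0,"wy":0,"wz":0,"tx":0,"ty":0,"tz":0,"grip":0},{"wx":0,"wy":0,"wz":0,"tx":0,"ty":0,"tz":0,"grip":0}]'; python3 -m pendant '[{"wx":0,"wy":0,"wz":0,"tx":0,"ty":0,"tz":0,"grip":100},{"wx":0,"wy":0,"wz":0,"tx":0,"ty":0,"tz":0,"grip":100},{"wx":0,"wy":0,"wz":0,"tx":0,"ty":0,"tz":0,"grip":100},{"wx":0,"wy":0,"wz":0,"tx":0,"ty":0,"tz":0,"grip":100},{"wx":0,"wy":0,"wz":0,"tx":0,"ty":0,"tz":3,"grip":100},{"wx":0,"wy":0,"wz":0,"tx":0,"ty":0,"tz":3,"grip":100},{"wx":0,"wy":0,"wz":0,"tx":-3,"ty":-0.56,"tz":1,"grip":0},{"wx":0,"wy":0,"wz":0,"tx":-3,"ty":-0.56,"tz":0,"grip":0},{"wx":0,"wy":0,"wz":0,"tx":-3,"ty":-0.56,"tz":0,"grip":0},{"wx":0,"wy":0,"wz":0,"tx":0,"ty":0,"tz":0,"grip":0}]'
python3 -m pendant '[{"wx":0,"wy":0,"wz":0,"tx":0,"ty":0,"tz":0,"grip":0},{"wx":0,"wy":0,"wz":0,"tx":0,"ty":0,"tz":0,"grip":0},{"wx":0,"wy":0,"wz":0,"tx":0,"ty":0,"tz":0,"grip":0},{"wx":0,"wy":0,"wz":0,"tx":0,"ty":0,"tz":0,"grip":0},{"wx":0,"wy":0,"wz":0,"tx":0,"ty":0,"tz":0,"grip":0}]'
python3 - <<'E'
from h import *
o=robot.get_obs();print(o["grip_width"],o["wrist_force"])
im,d=robot.get_image("wrist");np.savez("pics/w2.npz",im=im,d=d,p=o["tcp_pos"],R=o["eef_rot"]);cv2.imwrite("pics/w2.png",im[:,:,::-1])
E
```

```text
time: 12.02
tcp_pos: [0.5924, -0.0556, 0.0056]
eef_rot: [[0.983, 0.184, -0.003], [0.184, -0.983, 0.0], [-0.003, -0.001, -1.0]]
wrist_force: [-2.1, -1.0, -17.4]
grip_width: 0.063
time: 12.85
tcp_pos: [0.4995, -0.0729, 0.0782]
eef_rot: [[0.983, 0.183, -0.001], [0.183, -0.983, -0.0], [-0.001, 0.0, -1.0]]
wrist_force: [-0.9, 0.4, -1.5]
grip_width: 0.0387
time: 13.27
tcp_pos: [0.5047, -0.0726, 0.0776]
eef_rot: [[0.983, 0.184, 0.001], [0.184, -0.983, -0.0], [0.001, 0.0, -1.0]]
wrist_force: [-0.4, -1.1, -0.9]
grip_width: -0.0
-6.1040453919245385e-06 [-0.43766216 -1.11258108 -0.87629744]
```

View pics/w2.png

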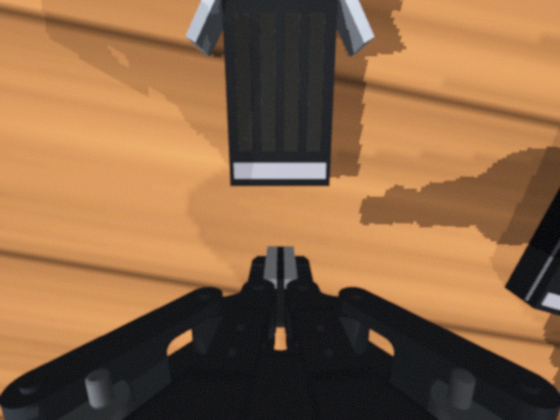

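The holder lies centred and straight in the mouth, rear edge at v=185, u=231–329. The finger tips are behind it at (281,250).

```bash
python3 - <<'E'
from h import *
print(wrist_ray("pics/w2.npz",[(231,185),(329,185)],.03), wrist_ray("pics/w2.npz",[(187,42),(373,42)],.036),wrist_ray("pics/w2.npz",[(280,185)],.0))
E
python3 -m pendant '[{"wx":0,"wy":0,"wz":0,"tx":0,"ty":0,"tz":-3,"grip":0},{"wx":0,"wy":0,"wz":0,"tx":0,"ty":0,"tz":-3,"grip":0},{"wx":0,"wy":0,"wz":0,"tx":0,"ty":0,"tz":-0.5,"grip":0},{"wx":0,"wy":0,"wz":0,"tx":0,"ty":0,"tz":0,"grip":0},{"wx":0,"wy":0,"wz":0,"tx":0,"ty":0,"tz":0,"grip":0}]'
```

```text
[[ 32.  -32.2]
 [ 32.   30.7]] [[112.9 -51.9]
 [113.   50.4]] [[26.2 -0.7]]
time: 13.73
tcp_pos: [0.504, -0.0727, 0.0128]
eef_rot: [[0.983, 0.184, 0.0], [0.184, -0.983, -0.0], [-0.0, 0.0, -1.0]]
wrist_force: [0.6, -0.5, 1.3]
grip_width: 0.0
```

```bash
python3 -m pendant '[{"wx":0,"wy":0,"wz":0,"tx":1.47,"ty":0.275,"tz":0,"grip":0},{"wx":0,"wy":0,"wz":0,"tx":0.49,"ty":0.092,"tz":0,"grip":0},{"wx":0,"wy":0,"wz":0,"tx":0.98,"ty":0.184,"tz":0,"grip":0},{"wx":0,"wy":0,"wz":0,"tx":0.98,"ty":0.184,"tz":0,"grip":0},{"wx":0,"wy":0,"wz":0,"tx":0.98,"ty":0.184,"tz":0,"grip":0},{"wx":0,"wy":0,"wz":0,"tx":0.98,"ty":0.184,"tz":0,"grip":0},{"wx":0,"wy":0,"wz":0,"tx":0.98,"ty":0.184,"tz":0,"grip":0},{"wx":0,"wy":0,"wz":0,"tx":0.98,"ty":0.184,"tz":0,"grip":0}]'; python3 -m pendant '[{"wx":0,"wy":0,"wz":0,"tx":0.79,"ty":0.147,"tz":0,"grip":0},{"wx":0,"wy":0,"wz":0,"tx":0,"ty":0,"tz":0,"grip":0},{"wx":0,"wy":0,"wz":0,"tx":0,"ty":0,"tz":0,"grip":0}]'
```

```text
time: 14.4
tcp_pos: [0.5803, -0.0588, 0.0143]
eef_rot: [[0.983, 0.184, -0.005], [0.184, -0.983, -0.002], [-0.006, 0.001, -1.0]]
wrist_force: [-10.1, -1.3, 7.1]
grip_width: -0.0
time: 14.65
tcp_pos: [0.5907, -0.0568, 0.0139]
eef_rot: [[0.983, 0.184, 0.002], [0.184, -0.983, -0.001], [0.002, 0.001, -1.0]]
wrist_force: [-1.9, -0.6, 1.9]
grip_width: -0.0002
```

```bash
Z='x'; python3 -m pendant '[{"wx":0,"wy":0,"wz":0,"tx":0.4,"ty":0.075,"tz":0,"grip":0},{"wx":0,"wy":0,"wz":0,"tx":0.4,"ty":0.075,"tz":0,"grip":0},{"wx":0,"wy":0,"wz":0,"tx":0,"ty":0,"tz":0,"grip":0},{"wx":0,"wy":0,"wz":0,"tx":0,"ty":0,"tz":0,"grip":0}]'; python3 -m pendant '[{"wx":0,"wy":0,"wz":0,"tx":0.3,"ty":0.055,"tz":0,"grip":0},{"wx":0,"wy":0,"wz":0,"tx":0,"ty":0,"tz":0,"grip":0},{"wx":0,"wy":0,"wz":0,"tx":0,"ty":0,"tz":0,"grip":0}]'; python3 -m pendant '[{"wx":0,"wy":0,"wz":0,"tx":0.2,"ty":0.037,"tz":0,"grip":0},{"wx":0,"wy":0,"wz":0,"tx":0,"ty":0,"tz":0,"grip":0},{"wx":0,"wy":0,"wz":0,"tx":0,"ty":0,"tz":0,"grip":0}]'
```

```text
time: 14.98
tcp_pos: [0.5965, -0.0555, 0.0134]
eef_rot: [[0.983, 0.184, -0.003], [0.184, -0.983, -0.001], [-0.003, 0.0, -1.0]]
wrist_force: [-7.4, -2.3, 5.7]
grip_width: 0.0002
time: 15.23
tcp_pos: [0.599, -0.055, 0.0133]
eef_rot: [[0.983, 0.184, -0.004], [0.184, -0.983, -0.001], [-0.004, 0.0, -1.0]]
wrist_force: [-8.1, -1.9, 5.7]
grip_width: 0.0002
time: 15.48
tcp_pos: [0.6008, -0.0547, 0.0133]
eef_rot: [[0.983, 0.184, -0.004], [0.184, -0.983, -0.001], [-0.005, 0.0, -1.0]]
wrist_force: [-8.3, -2.0, 6.2]
grip_width: 0.0003
```

```bash
python3 -m pendant '[{"wx":0,"wy":0,"wz":0,"tx":0.3,"ty":0.055,"tz":0,"grip":0},{"wx":0,"wy":0,"wz":0,"tx":0,"ty":0,"tz":0,"grip":0},{"wx":0,"wy":0,"wz":0,"tx":0,"ty":0,"tz":0,"grip":0}]'; python3 -m pendant '[{"wx":0,"wy":0,"wz":0,"tx":0.2,"ty":0.037,"tz":0,"grip":0},{"wx":0,"wy":0,"wz":0,"tx":0,"ty":0,"tz":0,"grip":0},{"wx":0,"wy":0,"wz":0,"tx":0,"ty":0,"tz":0,"grip":0}]'; python3 -m pendant '[{"wx":0,"wy":0,"wz":0,"tx":0.2,"ty":0.037,"tz":0,"grip":0},{"wx":0,"wy":0,"wz":0,"tx":0,"ty":0,"tz":0,"grip":0},{"wx":0,"wy":0,"wz":0,"tx":0,"ty":0,"tz":0,"grip":0}]'
```

```text
time: 15.73
tcp_pos: [0.604, -0.0541, 0.0133]
eef_rot: [[0.983, 0.184, -0.004], [0.184, -0.983, -0.001], [-0.004, 0.0, -1.0]]
wrist_force: [-8.0, -0.8, 5.2]
grip_width: 0.0001
time: 15.98
tcp_pos: [0.6058, -0.0537, 0.0133]
eef_rot: [[0.983, 0.184, -0.004], [0.184, -0.983, -0.001], [-0.004, 0.0, -1.0]]
wrist_force: [-8.4, -1.5, 6.3]
grip_width: 0.0004
time: 16.23
tcp_pos: [0.6078, -0.0534, 0.0132]
eef_rot: [[0.983, 0.184, -0.004], [0.184, -0.983, -0.001], [-0.004, 0.0, -1.0]]
wrist_force: [-9.1, -1.4, 7.0]
grip_width: -0.0001
```

```bash
for i in 1; do python3 -m pendant '[{"wx":0,"wy":0,"wz":0,"tx":0.2,"ty":0.037,"tz":0,"grip":0},{"wx":0,"wy":0,"wz":0,"tx":0,"ty":0,"tz":0,"grip":0},{"wx":0,"wy":0,"wz":0,"tx":0,"ty":0,"tz":0,"grip":0}]';done; python3 -m pendant '[{"wx":0,"wy":0,"wz":0,"tx":0.2,"ty":0.037,"tz":0,"grip":0},{"wx":0,"wy":0,"wz":0,"tx":0,"ty":0,"tz":0,"grip":0},{"wx":0,"wy":0,"wz":0,"tx":0,"ty":0,"tz":0,"grip":0}]'; python3 - <<'E'
from h import *
o=robot.get_obs();im,d=robot.get_image("wrist");np.savez("pics/w3.npz",im=im,d=d,p=o["tcp_pos"],R=o["eef_rot"]);cv2.imwrite("pics/w3.png",im[:,:,::-1])
E
```

```text
time: 16.48
tcp_pos: [0.6094, -0.0531, 0.0132]
eef_rot: [[0.983, 0.184, -0.005], [0.184, -0.983, -0.001], [-0.006, 0.0, -1.0]]
wrist_force: [-9.2, -1.9, 7.0]
grip_width: -0.0002
time: 16.73
tcp_pos: [0.6093, -0.053, 0.0133]
eef_rot: [[0.983, 0.184, -0.01], [0.184, -0.983, -0.002], [-0.011, -0.0, -1.0]]
wrist_force: [-14.6, -1.4, 10.2]
grip_width: -0.0002
```

View pics/w3.png

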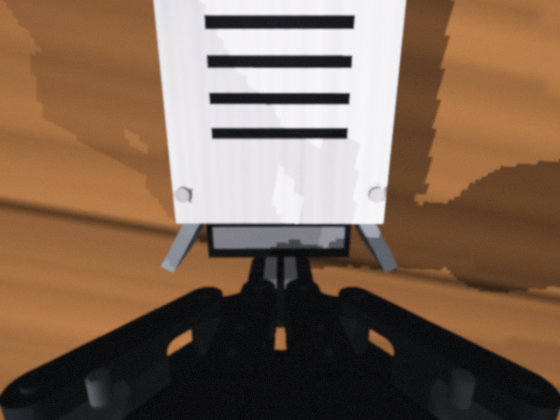

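The tip stopped at x=0.609 and the force jumped. The holder sticks out only a little (v 224–257). I'll confirm with one more small push, then back off.

```bash
python3 - <<'E'
from h import *
a=wrist_ray("pics/w3.npz",[(280,224)],.041);b=wrist_ray("pics/w3.npz",[(280,255)],.03);print(a,b,a-b)
E
python3 -m pendant '[{"wx":0,"wy":0,"wz":0,"tx":0.3,"ty":0.055,"tz":0,"grip":0},{"wx":0,"wy":0,"wz":0,"tx":0,"ty":0,"tz":0,"grip":0},{"wx":0,"wy":0,"wz":0,"tx":0,"ty":0,"tz":0,"grip":0}]'
```

```text
[[30.6 -0.7]] [[12.1 -0.7]] [[18.5  0. ]]
time: 17.03
tcp_pos: [0.6094, -0.0531, 0.0133]
eef_rot: [[0.983, 0.184, -0.018], [0.184, -0.983, -0.003], [-0.018, -0.001, -1.0]]
wrist_force: [-23.7, -3.7, 15.8]
grip_width: 0.0005
```

Force climbed to 24 N with no motion, so it's hard against the stop. The protrusion reads 18.5 mm (nominal 20). Backing off, then lifting clear and checking the scene.

```bash
python3 -m pendant '[{"wx":0,"wy":0,"wz":0,"tx":-0.7,"ty":-0.13,"tz":0,"grip":0},{"wx":0,"wy":0,"wz":0,"tx":-2,"ty":-0.37,"tz":0,"grip":0},{"wx":0,"wy":0,"wz":0,"tx":-3,"ty":-0.56,"tz":0,"grip":0},{"wx":0,"wy":0,"wz":0,"tx":-3,"ty":-0.56,"tz":3,"grip":0},{"wx":0,"wy":0,"wz":0,"tx":-2,"ty":0,"tz":4,"grip":0},{"wx":0,"wy":0,"wz":0,"tx":-3,"ty":0,"tz":2,"grip":0},{"wx":0,"wy":0,"wz":0,"tx":-3,"ty":0,"tz":0,"grip":0},{"wx":0,"wy":0,"wz":0,"tx":0,"ty":0,"tz":0,"grip":0},{"wx":0,"wy":0,"wz":0,"tx":0,"ty":0,"tz":0,"grip":0},{"wx":0,"wy":0,"wz":0,"tx":0,"ty":0,"tz":0,"grip":0}]'
python3 - <<'E'
from h import *
im,P,ok=cloud("top");cv2.imwrite("pics/top2.png",im[:,:,::-1])
for n,(u,v) in dict(M=(208,227),R=(402,218),jar=(138,160),tin=(198,150)).items():
    s=np.s_[v-36:v+36,u-27:u+27];p=P[s];m=((p[...,2]>.014)&ok[s]).astype(np.uint8)
    k,l,st,_=cv2.connectedComponentsWithStats(m);q=p[l==l[36,27]];print(n,rect(q[:,:2]),np.percentile(q[:,2],[5,50,95]).round(3))
z=np.load("pics/top0.npz")["im"]
for n,(u0,u1,v0,v1) in dict(board=(360,415,125,170),probe=(455,482,200,280),driver=(80,110,195,290)).items():
    print(n,"mean diff",np.abs(z[v0:v1,u0:u1].astype(int)-im[v0:v1,u0:u1]).mean().round(1))
o=robot.get_obs();w,d=robot.get_image("wrist");np.savez("pics/w4.npz",im=w,d=d,p=o["tcp_pos"],R=o["eef_rot"])
cv2.imwrite("pics/fin.png",np.hstack([cv2.resize(im,(400,300)),cv2.resize(w,(400,300))])[:,:,::-1]);print(o["wrist_force"])
E
```

```text
time: 17.87
tcp_pos: [0.4529, -0.0676, 0.0993]
eef_rot: [[0.983, 0.184, 0.003], [0.184, -0.983, -0.0], [0.003, 0.001, -1.0]]
wrist_force: [1.2, -0.2, 0.6]
grip_width: -0.0
M (array([524.2, 209.2]), array([ 64.1, 119.7]), -0.4) [0.025 0.031 0.035]
R (array([ 536. , -305.1]), array([ 66.7, 121.6]), -5.9) [0.025 0.031 0.036]
jar (array([701.6, 385. ]), array([59.7, 63.1]), 45.3) [0.025 0.078 0.083]
tin (array([731.4, 235.2]), array([71.3, 92.2]), 76.7) [0.022 0.027 0.032]
board mean diff 2.5
probe mean diff 27.5
driver mean diff 5.5
[-0.67749554  0.44311654 -0.35207142]
```

View pics/fin.png

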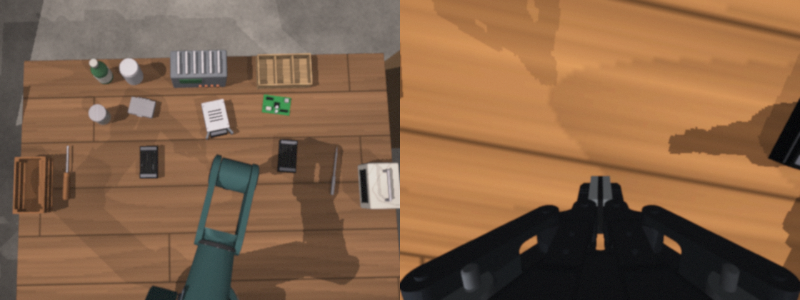

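The holder is in the bay, its rear end just showing at (217,134). The empties are flat and the bystanders are in place; the high probe difference is the arm's shadow over it. Handing in.

```bash
python3 -c "
from bench import robot
print(robot.sign_off())"
```

```text
the job is handed in; nothing more can be done
None
```

The full battery holder is in the charger bay, pushed home against the stop, and I handed the job in at about 18 s of the 67 s allowed.

**Finding the heavy one:** I lifted each holder a little. The right and middle ones read 1.5–1.7 N, so they are empty. The left one read 7–8 N, so it is the full one.

**Inserting it:** I set the nose in the mouth using the wrist camera, let go, and pushed the rear end with the closed fingers. At the stop, the force rose from about 9 N while sliding to 24 N with no further movement.

**Last checks:**
- **Fit:** The loaded holder was centred and straight in the slot just before I backed off. It stuck out 18.5 mm against the nominal 20 mm, about what I'd expect from the 2 mm camera calibration. I did not measure it again after backing off; the final top picture shows only its end.
- **Empty holders:** Both lie flat. They measure within about 6 mm of where they started, mostly because the gripper centred on them.
- **Other objects:** The jar and tin measured unchanged, and the board and screwdriver pictures barely changed. The probe's image-difference check was high (27.5) because the arm's shadow fell on it. By eye it is in the same place, but I did not measure it.
- **Camera disagreement:** The top camera read the empty holders about 4 mm lower in y than the gripper did, so I aligned to the bay with the wrist camera instead.

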